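# Fit the mint plate on the high-chair tray and lock it

## Task

Get the high-chair tray ready: swing the tray's lever right back to its stop, then take the mint plate by its middle rib and, keeping it level, lower it over both steel studs, keeping hold of it until it sits flat on the tray. Let go and swing the lever fully over the plate's edge to its other stop so that the plate is locked down. Leave everything else where it is, including the spoon on the tray.

Things in the scene. Friction and masses are not known exactly. Their poses are not given: they have to be found in the camera images.
- plate: mint rigid divided plate, 0.3-0.55 kg, symmetrical, flat on the table. Base 160 (own x) x 260 (own y) x 6 mm with two 14 mm through holes at x 0, y +110 and -110. A middle rib, 84 long along x, 16 wide, divides two wells and is the grip: pinch from above along y. Low rims, tops 18 above the underside, at x +-47.5, y +-88. Origin and centre of mass in plan: centre of the underside; z up
- rib_top (a point): centre of the top of the plate's rib, 42 mm above the plate's underside (the well floors beside the rib are 6 mm above it, 75 mm of free floor on each side); axes as the plate's
- tray: walnut high-chair tray lying fixed on the table, 280 (own x) x 340 (own y) x 22 mm thick. Origin: centre of its underside; own x points away from the robot (turned at most 0.2 rad), z up. Two upright steel studs at own x 0, y +110 and -110: 11 mm diameter, 18 tall above the tray's top, the upper 6 mm tapering to 4 mm diameter
- seat (a point): middle of the tray's top face, midway between the studs, 22 mm above the table; axes as the tray's. The seated plate has its underside centre here, its long side (own y) along the tray's y, either way round
- stud_left (a point): tip of the stud at tray y = +110, 18 mm above the tray's top
- stud_right (a point): tip of the stud at tray y = -110, 18 mm above the tray's top
- lever (a joint): angle of the tray's steel swing lever on a vertical pivot. 0: swung back to its stop, arm along tray -y, clear of the plate's place. Grows anticlockwise seen from above, towards the plate, to the other stop at 0.85, where it covers the plate's edge by 19 mm. Stays where left (0.05 N m friction)
- lever_pivot (a point): the lever's pivot axis, at tray x -115, y +50, 9 mm above the tray's top, at the arm's underside (3 mm over the seated plate's flange). Arm 16 wide, 8 thick, 72 long from pivot to tip
- lever_knob (a point): centre of the top of the lever's upright round orange knob, 18 mm diameter, 32 tall above the arm, 58 mm from the pivot; top 71 mm above the table. Can be pinched from above or pushed
- tumbler: clear glass tumbler, 72 wide, 85 tall, far middle of the table (mm); leave alone. Origin: centre of its underside
- spoon_a: orange training spoon, 110 x 30 x 8, lying along the far margin of the walnut tray (mm); leave alone. Origin: centre of its underside, bowl of the spoon towards +x
- spoon_b: orange training spoon, 110 x 30 x 8, on the far part of the table (mm); leave alone. Origin: centre of its underside, bowl of the spoon towards +x
- container: closed snap-lid food container, 128 x 168 x 64, on the right of the table (mm); leave alone. Origin: centre of its underside
- sippy: yellow child's mug, 70 wide, 75 tall, far part of the table (mm); leave alone. Origin: centre of its underside
- mill: walnut pepper mill, 56 wide, 145 tall, right of the table (mm); leave alone. Origin: centre of its underside
- fruitbowl: white fruit bowl with fruit, 230 wide, about 120 tall, left of the table (mm); leave alone. Origin: centre of its underside

How it is judged:
On the way, in this order (a step that is already met when the one before it is completed fails the run):
1. the lever is swung back to its stop (under 0.2 rad) (value of joint lever below 0.2 rad), for 0.2 s.
2. the plate sits flat on the tray over both studs while the gripper still holds it (horizontal distance between plate and seat below 0.006 m and z of plate in the frame of seat below 0.0035 m and angle between the y axis of plate and the y axis of seat, either way round below 0.05 rad and angle between plate's own z axis and vertical below 0.03 rad and contact force between the fingers and plate above 0.5 N), for 0.1 s.
3. the plate is let go and the lever swung over its edge (over 0.65 rad) (horizontal distance between plate and seat below 0.006 m and z of plate in the frame of seat below 0.0035 m and angle between the y axis of plate and the y axis of seat, either way round below 0.05 rad and angle between plate's own z axis and vertical below 0.03 rad and value of joint lever above 0.65 rad and contact force between the fingers and plate below 0.1 N), for 0.2 s.
At the end, for the whole second after the job is handed in: The plate lies flat on the tray over both studs (underside within 3.5 mm of the tray's top, centre within 6 mm of the seat, turned less than 0.05 rad, tilted less than 0.03 rad), at rest, and the lever stands over its edge (more than 0.65 of 0.85 rad) (horizontal distance between plate and seat below 0.006 m and z of plate in the frame of seat below 0.0035 m and angle between the y axis of plate and the y axis of seat, either way round below 0.05 rad and angle between plate's own z axis and vertical below 0.03 rad and value of joint lever above 0.65 rad and linear speed of plate below 0.02 m/s); the robot touches nothing.
It fails at once if the plate is tilted by more than 0.25 rad (angle between plate's own z axis and vertical above 0.25 rad).
It fails at once if another thing is moved by more than 40 mm or knocked over (distance of any of tumbler, spoon_a, spoon_b, container, sippy, mill, fruitbowl from where it was at the start of the episode above 0.04 m or angle between any of tumbler, sippy, mill, container, fruitbowl's own z axis and vertical above 0.5 rad).
It also fails if it takes over 72 s, if anything falls off the work surface, if the arm or the gripper's body presses on something with over 40 N, if the wrist force passes 120 N, or if a joint passes its speed limit or range.

## Robot

A 7-joint arm with a two-finger parallel gripper is mounted at the origin on the work surface. World frame = base frame: x ahead of the robot, y to its left, z up, the work surface at z = 0. Lengths are in m, angles in rad, forces in N, time in s.
With the tool pointing down it reaches from about 0.425 to 0.875 m from the base axis. Payload 4.7 kg.
Tool frame: the origin (TCP) lies on the mounting face of the last link; the fingertips stand 182 mm ahead of it and the grasp point (between the pads) lies ahead of it (ctrl.grip_point_offset is the z of the grasp point in the tool frame, in m); z points along the fingers, y is the line along which they close (so a half turn about z gives the same grasp; the last joint's range is limited). The gripper opens to 87 mm and grips with 3 to 60 N. Pads are 19 mm wide; open, the fingers measure 117 mm over their backs; the gripper's body (75 mm by 190 mm) begins 51 mm behind the grasp point.
Start: joints at [-1.326, 0.321, -0.07, 1.45, 0.023, 1.371, -0.057], TCP at [0.149, 0.633, 0.405] pointing down, gripper open.
Joint ranges: [-2.86, 2.86], [-0.3, 2.09], [-1.38, 1.24], [0.06, 2.45], [-1.56, 4.7], [0.09, 2.05], [-2.69, 2.69]. Speed limits (rad/s): [2.57, 2.57, 3.14, 3.14, 3.14, 3.14, 3.14].

## Interface

Orientations are given as a rotation vector (axis times angle).
In Python, from bench import ctrl gives the robot as it stands.
- The arm moves only by the tool jog_arm, called after "Request:" by a JSON object that holds its "fn" and its "kwargs", one argument or row to a line. Schema: {"type":"object","properties":{"steps":{"type":"object","properties":{"sx":{"type":"array","items":{"type":"number"},"minItems":1,"maxItems":20},"sy":{"type":"array","items":{"type":"number"},"minItems":1,"maxItems":20},"sz":{"type":"array","items":{"type":"number"},"minItems":1,"maxItems":20},"twist":{"type":"array","items":{"type":"number"},"minItems":1,"maxItems":20},"jaw":{"type":"array","items":{"type":"number"},"minItems":1,"maxItems":20}},"additionalProperties":false,"required":["sx","sy","sz","twist","jaw"]},"squeeze":{"type":"number"},"only":{"type":"string"},"quiet":{"type":"boolean"},"lines":{"type":"string"}},"required":["steps"],"additionalProperties":false}. steps is an object with one list for each field, all of the same length, 1 to 20, a row being the entries at one place: sx, sy, sz (the shift in m), twist (a turn about the tool's z in rad), jaw (the opening from 0.0 (shut) to 1.0 (fully open)); each row is the pose to reach, as a shift and turn from the pose commanded when the call began, along the tool's axes at that moment; what a row does not reach only later rows make up. A row lasts 1/10 s, in which the tool goes at most 0.05 m and 0.15 rad, less where a joint would pass 70% of its speed; a pose out of reach is approached as far as the arm can. The fingers move at their own pace and stop on an object; squeeze is the grip in N (left out, the last holds). Time passes only in rows, so rows that do not move let the fingers close. The tool returns the time, the measured TCP pose, the force, the opening and the grip force at its end. only (a regular expression) keeps the lines of the reply that match it, lines (a string "A,B") keeps lines A to B, and quiet returns only ok. Input that does not fit is refused with a message, and nothing moves.
- ctrl.get_state(): the state, without advancing time (a new reading comes with each control period).
- ctrl.get_image(name): name is "side" or "top" or "wrist"; returns (picture, depth): 384x512x3 uint8, red, green, blue; 384x512 float32, m along the optical axis (not along the pixel's ray), 0 where there is no reading.
- ctrl.camera_model(name): a dict with "vertical_fov" (degrees; the focal length in pixels is half the picture's height over the tangent of half this angle, whatever the lens; pixels are square), "cx", "cy" (the principal point, pixels), "k1" (the pictures are not rectified: a ray, as slopes to the right and down, at radius r is drawn at 1 + k1 r^2 times it, then the intrinsics apply), "rvec" (rotation vector, rad) and "tvec" (3), from world to camera coordinates, as OpenCV has them; the wrist camera has in their place "hand_eye" (4x4, takes a point from camera to tool coordinates, whose origin is the TCP and whose axes are the flange's). Camera axes: x right, y down, z forward; pixel columns grow to the right and rows downward; lengths in m; the calibration is good to about 2 mm. A picture is of the moment at which its call begins: read the wrist's pose just before it. camera_model takes no time and is no camera call.
- ctrl.close_job(): hands the job in; it is judged then, once.
The state is a dict: "time": time; "joint_positions": joint angles; "qd": joint speeds; "joint_torque": joint torques, N m; "position": TCP position; "tool_rot": TCP orientation; "ft_force": force on the tool from outside, world axes, zero at the start; "torque": the same for the moment, N m; "grip_width": opening from 0.0 (shut) to 1.0 (fully open); "grip_force": force on a finger pad.
Only numpy, scipy, OpenCV 4.12 (cv2) and the standard library are available. Lean on these libraries where they do the work, as an engineer would, in place of code of your own. Each camera call takes 0.05 s, during which the arm holds its last target. There are 200 camera calls.

## Working session

There is one attempt and no reset: what is moved stays moved. The work goes in short steps, Python scripts to look and compute and a tool call to move; the robot and the scene stay as the last step left them, time stands still between calls to the robot, and variables do not carry over. Pictures are saved under pics/ and viewed, at most 11 in all, crops included, and the job is handed in when it is done.

```bash
mkdir -p pics; cat > h.py <<'E'
import numpy as np, cv2
from scipy.spatial.transform import Rotation as R
from bench import ctrl
def cam(name,st=None):
    m=ctrl.camera_model(name); f=192/np.tan(np.radians(m["vertical_fov"])/2)
    K=np.array([[f,0,m["cx"]],[0,f,m["cy"]],[0,0,1]])
    if "hand_eye" in m:
        st=st or ctrl.get_state(); T=np.eye(4); T[:3,:3]=R.from_rotvec(st["tool_rot"]).as_matrix(); T[:3,3]=st["position"]
        C=T@np.array(m["hand_eye"])
    else:
        Rm=R.from_rotvec(np.ravel(m["rvec"])).as_matrix(); C=np.eye(4); C[:3,:3]=Rm.T; C[:3,3]=-Rm.T@np.ravel(m["tvec"])
    return K,np.array([m["k1"],0,0,0.]),C
def onz(c,px,z):
    K,D,C=c; px=np.array(px,float).reshape(-1,1,2)
    n=cv2.undistortPoints(px,K,D)[:,0]; d=np.c_[n,np.ones(len(n))]@C[:3,:3].T
    return C[:3,3]+d*((np.broadcast_to(z,len(d))-C[2,3])/d[:,2])[:,None]
def proj(c,P):
    K,D,C=c; Q=np.linalg.inv(C); return cv2.projectPoints(np.array(P,float).reshape(-1,1,3),cv2.Rodrigues(Q[:3,:3])[0],Q[:3,3],K,D)[0][:,0]
def totool(v,st=None):
    st=st or ctrl.get_state(); return R.from_rotvec(st["tool_rot"]).as_matrix().T@np.array(v)
E
python3 - <<'E'
from h import *
st=ctrl.get_state()
print(ctrl.grip_point_offset,st["position"],R.from_rotvec(st["tool_rot"]).as_matrix().round(3),st["grip_width"])
for n in("top","side"):
    im,d=ctrl.get_image(n); np.savez(f"pics/{n}0.npz",im=im,d=d); cv2.imwrite(f"pics/{n}0.png",cv2.resize(im[...,::-1],(800,600),interpolation=2)); m=ctrl.camera_model(n);print(n,m["vertical_fov"],m["k1"],cam(n)[2].round(3).tolist())
E
```

```text
0.1635 [0.14868452 0.63255706 0.40367997] [[-0.973  0.229 -0.   ]
 [ 0.229  0.973 -0.002]
 [-0.    -0.002 -1.   ]] 1.001523871304035
top 44.94955601148478 -0.09488600051947028 [[0.01, -0.986, 0.168, 0.302], [-1.0, -0.011, -0.007, 0.024], [0.009, -0.168, -0.986, 1.87], [0.0, 0.0, 0.0, 1.0]]
side 45.606961953708556 0.015496138753312875 [[-0.915, -0.321, 0.243, 0.217], [-0.402, 0.711, -0.577, 0.944], [0.012, -0.626, -0.78, 1.327], [0.0, 0.0, 0.0, 1.0]]
```

View pics/top0.png

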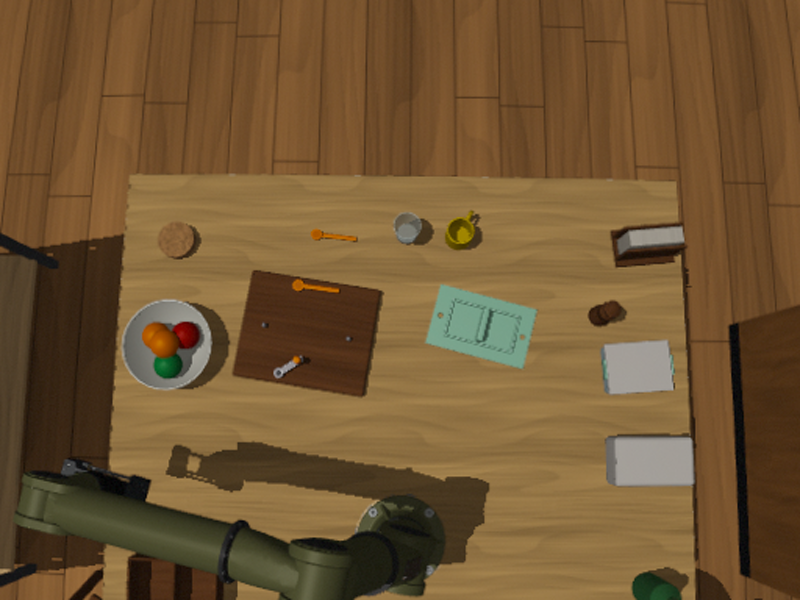

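The top view shows the tray centred near (308,333) with its studs at (264,325) and (348,339). The lever pivot is near (279,373), the knob near (297,359) and the plate near (483,325). I'll turn these into positions next.

```bash
python3 - <<'E'
from h import *
c=cam("top"); z=np.load("pics/top0.npz"); im=z["im"]
s=.64
def p(q,h): return onz(c,np.array(q)*s,h)[:,:2].round(4)
print("studs",p([(264.5,324),(348.5,338)],.040)); print("traycorners",p([(254,270),(382,290),(364,395),(233,375)],.022))
print("pivot",p([(279,373)],.039),"knob",p([(297,359)],.071))
hsv=cv2.cvtColor(im,cv2.COLOR_RGB2HSV); m=cv2.inRange(hsv,(60,40,80),(95,255,255)); n,l,stt,ce=cv2.connectedComponentsWithStats(m)
i=1+stt[1:,4].argmax(); cnt=max(cv2.findContours((l==i).astype(np.uint8),0,2)[0],key=cv2.contourArea); print(stt[i],ce[i])
q=onz(c,cnt[:,0].astype(float),.006)[:,:2]; print("plate",cv2.minAreaRect(q.astype(np.float32)))
x,y,w,h=210,210,0,0
cv2.imwrite("pics/topcrop.png",cv2.resize(im[165:260,145:270,::-1],(800,608),interpolation=2)[:600])
E
```

```text
studs [[0.5343 0.3519]
 [0.501  0.1371]]
traycorners [[0.6779 0.3884]
 [0.6286 0.0541]
 [0.3585 0.0961]
 [0.4047 0.4309]]
pivot [[0.4104 0.3106]] knob [[0.4438 0.262 ]]
[ 273  182   70   54 2416] [307.63286424 208.48675497]
plate ((0.5407767295837402, -0.20319101214408875), (0.25766417384147644, 0.15797582268714905), 75.56922912597656)
```

View pics/topcrop.png

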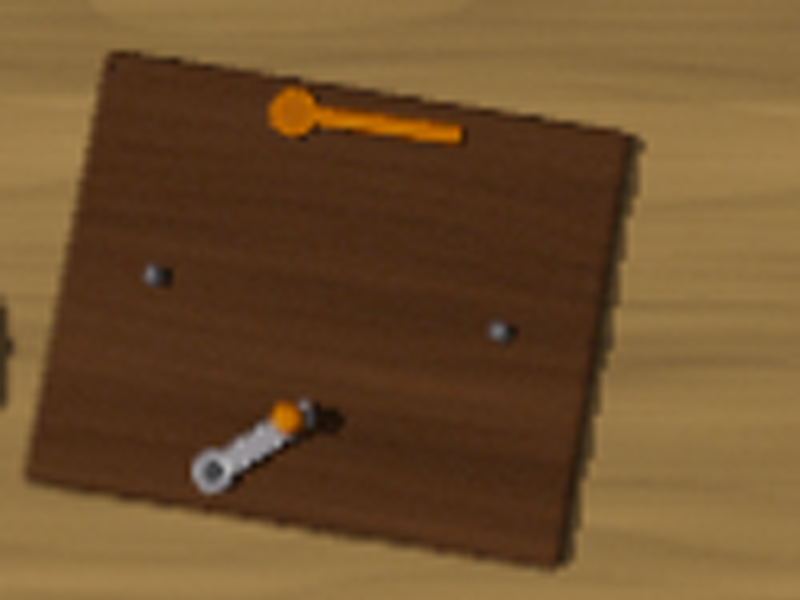

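The enlarged crop shows the pivot hub at (212,470), the orange knob at (287,417) and the studs at (155,273) and (500,331). From these the seat is about (0.5175, 0.2445), the tray yaw about -0.154 and the lever about 0.75. The pivot agrees with the tray geometry to within 1.5 mm, so I'll move over the tray and look with the wrist camera.

Request:
{"fn": "jog_arm", "kwargs": {
  "steps": {"sx":[-0.4475,-0.4475,-0.4475,-0.4475,-0.4475,-0.4475,-0.4475,-0.4475,-0.4475,-0.4475,-0.4475,-0.4475,-0.4475],"sy":[-0.293,-0.293,-0.293,-0.293,-0.293,-0.293,-0.293,-0.293,-0.293,-0.293,-0.293,-0.293,-0.293],"sz":[-0.03,-0.03,-0.03,-0.03,-0.03,-0.03,-0.03,-0.03,-0.03,-0.03,-0.03,-0.03,-0.03],"twist":[0,0,0,0,0,0,0,0,0,0,0,0,0],"jaw":[0,0,0,0,0,0,0,0,0,0,0,0,0]}
}}

```text
time: 1.4
position: [0.5177, 0.2444, 0.4343]
tool_rot: [-0.365, -3.119, 0.0]
ft_force: [-0.8, 0.7, -0.0]
grip_width: 0.012
grip_force: 0.0
```

```bash
python3 - <<'E'
from h import *
st=ctrl.get_state(); im,d=ctrl.get_image("wrist"); np.savez("pics/w1.npz",im=im,d=d,p=st["position"],r=st["tool_rot"]); cv2.imwrite("pics/w1.png",cv2.resize(im[...,::-1],(800,600),interpolation=2))
m=ctrl.camera_model("wrist");print(np.round(m["hand_eye"],3).tolist(),m["vertical_fov"])
c=cam("wrist",st); s=np.array([.5175,.2445]);X=np.array([.988,-.153]);Y=np.array([.153,.988])
for x,y,z in((0,.11,.04),(0,-.11,.04),(-.115,.05,.039)): print(proj(c,[*(s+x*X+y*Y),z])*800/512)
E
```

```text
[[-0.0, -0.97, -0.242, 0.065], [1.0, -0.0, 0.001, 0.0], [-0.001, -0.242, 0.97, 0.02], [0.0, 0.0, 0.0, 1.0]] 70.05564767618993
[[515.27660833 259.90270886]]
[[269.38220178 279.24009879]]
[[440.60433966 128.70163368]]
```

View pics/w1.png

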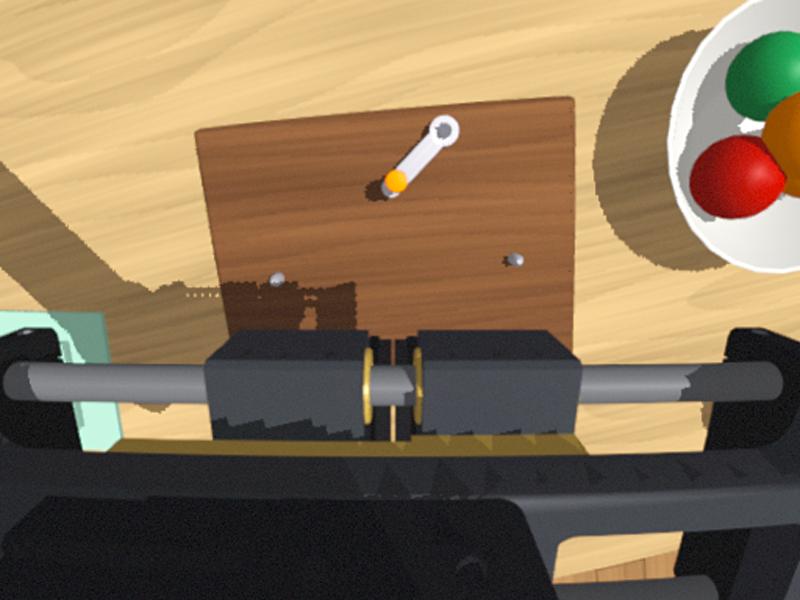

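The wrist view shows the studs at about (277,278) and (516,259), the pivot at (444,130) and the knob at (396,181). All are close to the predictions, so I'll enlarge the view for accurate pixel positions.

```bash
python3 - <<'E'
from h import *
im=np.load("pics/w1.npz")["im"]; cv2.imwrite("pics/w1c.png",cv2.resize(im[60:192,165:360,::-1],None,fx=4,fy=4,interpolation=2))
E
```

```text
(no output)
```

View pics/w1c.png

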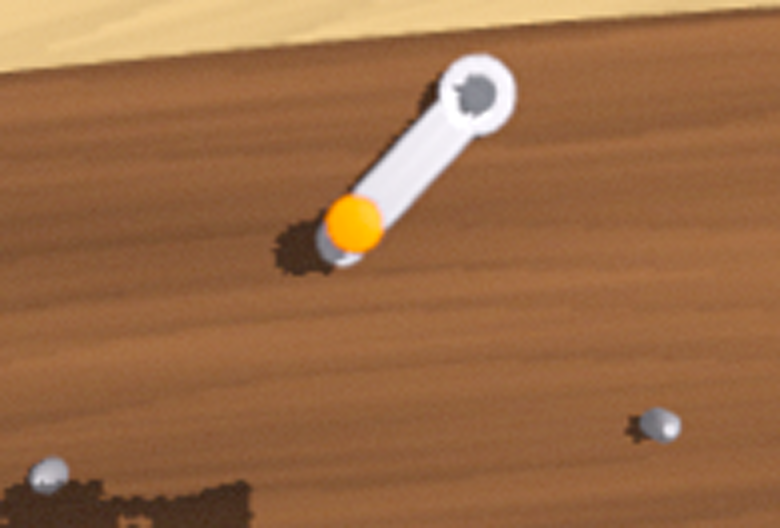

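```bash
cat >> h.py <<'E'
def crop2o(q,x0,y0,k): return (np.array(q,float).reshape(-1,2)+.5)/k-.5+[x0,y0]
E
python3 - <<'E'
from h import *
z=np.load("pics/w1.npz"); c=cam("wrist",{"position":z["p"],"tool_rot":z["r"]})
a=onz(c,crop2o([(660.5,424),(49.5,475.5),(478,94),(355,223)],165,60,4),np.array([.028,.028,.042,.071]))
print(a.round(4)); d=a[0]-a[1]; print(np.linalg.norm(d[:2]),(a[0]+a[1])/2,"yaw",np.arctan2(-d[0],d[1]))
s=(a[0]+a[1])[:2]/2; Y=d[:2]/np.linalg.norm(d[:2]); X=np.array([Y[1],-Y[0]]); pv=s-.115*X+.05*Y; print("pivot pred",pv)
k=a[3,:2]-pv; print("theta",np.arctan2(k@X,-k@Y),np.linalg.norm(k),"stops",[(pv+.058*(np.sin(t)*X-np.cos(t)*Y)).round(4) for t in(0,.2,.4,.6,.85)],X,Y)
E
```

```text
[[0.5359 0.3563 0.028 ]
 [0.5034 0.1385 0.028 ]
 [0.4134 0.3136 0.042 ]
 [0.4446 0.2652 0.071 ]]
0.2202411135763439 [0.51963961 0.24738086 0.028     ] yaw -0.14789284950750273
pivot pred [0.41326269 0.31378079]
theta 0.7214575987044294 0.05781091821854773 stops [array([0.4047, 0.2564]), array([0.4163, 0.2559]), array([0.4277, 0.2576]), array([0.4386, 0.2616]), array([0.4507, 0.2695])] [ 0.98908377 -0.14735431] [0.14735431 0.98908377]
```

The stud spacing measures 220.2 mm against the true 220, so the fit is good. The seat is at (0.5196, 0.2474), yaw is -0.148 and the lever is at 0.72. Now I'll lower the shut fingers on the far side of the knob and push it back.

Request:
{"fn": "jog_arm", "kwargs": {
  "steps": {"sx":[0.045,0.045,0.045,0.045,0.045,0.045],"sy":[0.003,0.003,0.003,0.003,0.003,0.003],"sz":[0.05,0.1,0.15,0.2,0.205,0.205],"twist":[0,0,0,0,0,0],"jaw":[0,0,0,0,0,0]}
}}

```text
time: 2.05
position: [0.4712, 0.2592, 0.2261]
tool_rot: [-0.356, -3.115, 0.007]
ft_force: [-0.4, -0.3, -0.3]
grip_width: 0.008
grip_force: 0.0
```

Request:
{"fn": "jog_arm", "kwargs": {
  "steps": {"sx":[0.01,0.018,0.026,0.034,0.042,0.047,0.051,0.051],"sy":[-0.003,-0.007,-0.01,-0.013,-0.016,-0.018,-0.018,-0.018],"sz":[0,0,0,0,0,0,0,0],"twist":[0,0,0,0,0,0,0,0],"jaw":[0,0,0,0,0,0,0,0]}
}}

```text
time: 2.85
position: [0.4211, 0.252, 0.2308]
tool_rot: [0.361, 3.117, 0.001]
ft_force: [3.7, -3.5, 1.1]
grip_width: 0.005
grip_force: 2.6
```

Request:
{"fn": "jog_arm", "kwargs": {
  "steps": {"sx":[-0.015,-0.015,-0.015,-0.015,-0.04,-0.06,-0.06],"sy":[0,0,0,0,0,0,0],"sz":[0,-0.05,-0.1,-0.15,-0.2,-0.205,-0.205],"twist":[0,0,0,0,0,0,0],"jaw":[0,0,0,0,1,1,1]}
}}

```text
time: 3.55
position: [0.4816, 0.2382, 0.4379]
tool_rot: [0.365, 3.115, 0.006]
ft_force: [0.2, -0.7, -0.2]
grip_width: 0.194
grip_force: 0.0
```

```bash
python3 - <<'E'
from h import *
st=ctrl.get_state(); im,d=ctrl.get_image("wrist"); np.savez("pics/w2.npz",im=im,p=st["position"],r=st["tool_rot"]); cv2.imwrite("pics/w2.png",im[:240,:,::-1]); c=cam("wrist",st); print(proj(c,[[.4047,.2564,.071],[.4133,.3138,.04]]),R.from_rotvec(st["tool_rot"]).as_matrix().round(4))
E
```

```text
[[249.09246986 110.97933339]
 [292.56037924 108.28048325]] [[-0.9729  0.2313  0.0058]
 [ 0.2313  0.9729  0.0034]
 [-0.0049  0.0046 -1.    ]]
```

View pics/w2.png

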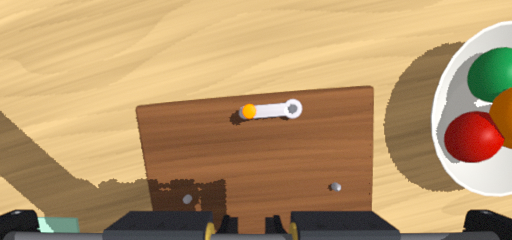

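The knob appears at (249,111) and the pivot at (292,108), matching the prediction for angle 0, so the lever is on its back stop. Next I'll look at the plate.

Request:
{"fn": "jog_arm", "kwargs": {
  "steps": {"sx":[-0.201,-0.201,-0.201,-0.201,-0.201,-0.201,-0.201,-0.201,-0.201,-0.201,-0.201,-0.201,-0.201],"sy":[-0.402,-0.402,-0.402,-0.402,-0.402,-0.402,-0.402,-0.402,-0.402,-0.402,-0.402,-0.402,-0.402],"sz":[0,0,0,0,0,0,0,0,0,0,0,0,0],"twist":[0,0,0,0,0,0,0,0,0,0,0,0,0],"jaw":[1,1,1,1,1,1,1,1,1,1,1,1,1]},
  "squeeze": 40
}}

```text
time: 4.9
position: [0.5829, -0.1962, 0.4343]
tool_rot: [-0.356, -3.121, -0.003]
ft_force: [0.7, 0.4, -0.4]
grip_width: 1.002
grip_force: 0.0
```

```bash
python3 - <<'E'
from h import *
st=ctrl.get_state(); im,d=ctrl.get_image("wrist"); np.savez("pics/w3.npz",im=im,p=st["position"],r=st["tool_rot"]); cv2.imwrite("pics/w3.png",cv2.resize(im[40:240,130:390,::-1],None,fx=3,fy=3,interpolation=2)); print(R.from_rotvec(st["tool_rot"]).as_matrix().round(4))
E
```

```text
[[-9.743e-01  2.253e-01 -4.000e-04]
 [ 2.253e-01  9.743e-01  1.800e-03]
 [ 8.000e-04  1.600e-03 -1.000e+00]]
```

View pics/w3.png

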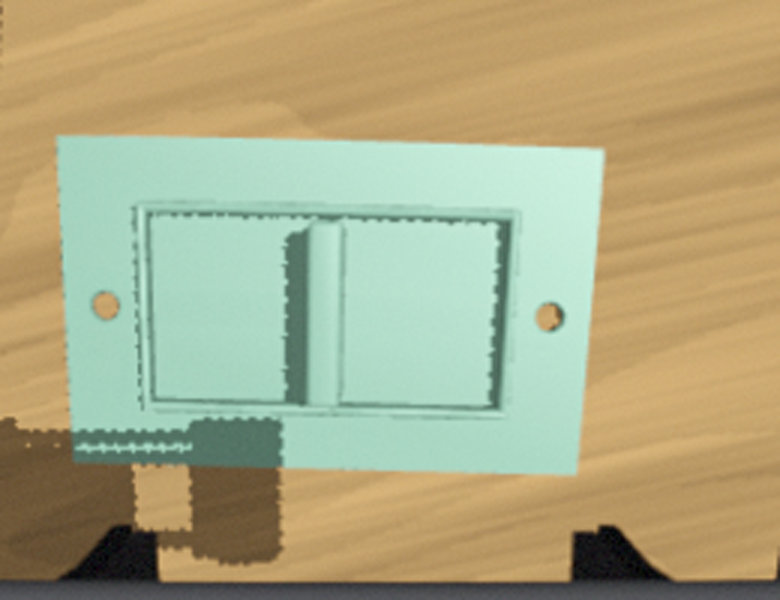

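The crop shows the whole plate. The holes are at (105,306) and (550,317), the corners at (58,137), (604,149), (577,474) and (75,462), and the rib runs from (326,222) to (323,405).

```bash
python3 - <<'E'
from h import *
z=np.load("pics/w3.npz"); st={"position":z["p"],"tool_rot":z["r"]}; c=cam("wrist",st)
o=lambda q: crop2o(q,130,40,3)
h=onz(c,o([(550,317),(105,306)]),.005); k=onz(c,o([(58,137),(604,149),(577,474),(75,462)]),.006)
d=h[0]-h[1]; ctr=h.mean(0); print(h.round(4),np.linalg.norm(d),"yaw",np.arctan2(-d[0],d[1]),"ctr",ctr,"corners ctr",k.mean(0))
dk=(k[1]+k[2]-k[0]-k[3]); print("yaw corners",np.arctan2(-dk[0],dk[1]),[np.linalg.norm(k[i]-k[i-1]).round(4) for i in range(4)])
s=ctrl.get_state(); M=R.from_rotvec(s["tool_rot"]).as_matrix(); print("tool y yaw",np.arctan2(-M[0,1],M[1,1]),"tool delta",(M.T@(np.r_[ctr[:2],s["position"][2]]-s["position"])).round(4))
print(s["position"],M.round(4))
E
```

```text
[[ 0.5699 -0.0972  0.005 ]
 [ 0.5147 -0.3107  0.005 ]] 0.2205254343465846 yaw -0.2529418766682088 ctr [ 0.54228542 -0.20395332  0.005     ] corners ctr [ 0.54240836 -0.20356122  0.006     ]
yaw corners -0.25128291375123935 [np.float64(0.1594), np.float64(0.2597), np.float64(0.1601), np.float64(0.2598)]
tool y yaw -0.22741157395661865 tool delta [ 0.0378 -0.0166 -0.    ]
[ 0.58286317 -0.19635409  0.43454797] [[-9.743e-01  2.255e-01 -0.000e+00]
 [ 2.255e-01  9.743e-01  1.500e-03]
 [ 4.000e-04  1.400e-03 -1.000e+00]]
```

Hole spacing is 220.5 mm and the sides measure 160 x 260 mm, with both centre estimates agreeing. The plate centre is (0.5423, -0.2038) and its yaw -0.252. I'll descend to just above the rib and check the pose.

Request:
{"fn": "jog_arm", "kwargs": {
  "steps": {"sx":[0.0378,0.0378,0.0378,0.0378,0.0378,0.0378,0.0378],"sy":[-0.0166,-0.0166,-0.0166,-0.0166,-0.0166,-0.0166,-0.0166],"sz":[0.02,0.06,0.11,0.16,0.175,0.175,0.175],"twist":[0.025,0.025,0.025,0.025,0.025,0.025,0.025],"jaw":[1,1,1,1,1,1,1]}
}}

```text
time: 5.65
position: [0.5431, -0.206, 0.2619]
tool_rot: [0.399, 3.113, -0.001]
ft_force: [0.1, -0.5, 1.0]
grip_width: 0.999
grip_force: 0.0
```

```bash
cat > d.py <<'E'
import sys
from h import *
x,y,z,yaw=map(float,sys.argv[1:5]); Ms=[];ps=[]
s=ctrl.get_state(); M=R.from_rotvec(s["tool_rot"]).as_matrix(); t=np.arctan2(-M[0,1],M[1,1])
print("tool delta",(M.T@(np.array([x,y,z])-s["position"])).round(4),"turn",round(t-yaw,4),"tilt",M[:2,2].round(4),"pos",np.round(s["position"],4),"yaw",round(t,4),"F",np.round(s["ft_force"],1),"grip",s["grip_width"],s["grip_force"])
E
python3 d.py .5423 -.2038 .1935 -.252
```

```text
tool delta [0.0015 0.002  0.0684] turn -0.003 tilt [ 0.003  -0.0007] pos [ 0.5431 -0.206   0.2619] yaw -0.255 F [ 0.1 -0.5  1. ] grip 0.9987543977802594 0.0
```

Request:
{"fn": "jog_arm", "kwargs": {
  "steps": {"sx":[0.001,0.001,0.001,0.001,0.001],"sy":[0.001,0.001,0.001,0.001,0.001],"sz":[0.03,0.055,0.0675,0.068,0.068],"twist":[0,0,0,0,0],"jaw":[1,1,1,1,1]}
}}

```text
time: 6.15
position: [0.5422, -0.2052, 0.1935]
tool_rot: [0.4, 3.113, -0.0]
ft_force: [-0.5, 0.1, 0.9]
grip_width: 1.0
grip_force: 0.0
```

```bash
python3 d.py .5423 -.2038 .1935 -.252
```

```text
tool delta [ 0.0003  0.0014 -0.    ] turn -0.0038 tilt [ 0.0026 -0.0006] pos [ 0.5422 -0.2052  0.1935] yaw -0.2558 F [-0.5  0.1  0.9] grip 0.9997798196873047 0.0
```

Request:
{"fn": "jog_arm", "kwargs": {
  "steps": {"sx":[0,0,0,0,0,0,0,0],"sy":[0,0,0,0,0,0,0,0],"sz":[0,0,0,0,0,0,0,0],"twist":[0,0,0,0,0,0,0,0],"jaw":[0,0,0,0,0,0,0,0]},
  "squeeze": 40
}}

```text
time: 6.95
position: [0.5413, -0.2048, 0.1917]
tool_rot: [-0.401, -3.116, -0.0]
ft_force: [0.2, 1.0, -0.2]
grip_width: 0.356
grip_force: 0.0
```

```bash
python3 d.py .5423 -.2038 .1935 -.252
```

```text
tool delta [-0.0008  0.0012 -0.0018] turn -0.0038 tilt [-0.  0.] pos [ 0.5413 -0.2048  0.1917] yaw -0.2558 F [ 0.2  1.  -0.2] grip 0.3557892609554252 0.0
```

Request:
{"fn": "jog_arm", "kwargs": {
  "steps": {"sx":[0,0,0,0,0],"sy":[0,0,0,0,0],"sz":[0,0,0,0,0],"twist":[0,0,0,0,0],"jaw":[0,0,0,0,0]},
  "squeeze": 45
}}

```text
time: 7.45
position: [0.5413, -0.2048, 0.1917]
tool_rot: [0.401, 3.116, 0.0]
ft_force: [0.2, 0.2, 0.5]
grip_width: 0.181
grip_force: 45.0
```

Request:
{"fn": "jog_arm", "kwargs": {
  "steps": {"sx":[0,0,0,0,0,0],"sy":[0,0,0,0,0,0],"sz":[-0.02,-0.05,-0.09,-0.12,-0.12,-0.12],"twist":[0,0,0,0,0,0],"jaw":[0,0,0,0,0,0]},
  "squeeze": 45
}}

```text
time: 8.05
position: [0.5408, -0.2045, 0.3109]
tool_rot: [-0.401, -3.115, -0.001]
ft_force: [-0.5, 0.9, -5.0]
grip_width: 0.176
grip_force: 45.0
```

```bash
python3 d.py .5423 -.2038 .3135 -.252
```

```text
tool delta [-0.0012  0.0011 -0.0026] turn -0.0037 tilt [-0.0007  0.0008] pos [ 0.5408 -0.2045  0.3109] yaw -0.2557 F [-0.5  0.9 -5. ] grip 0.17598106246268203 44.998528361320496
```

The plate is held: 5 N of weight, 0.176 opening (about 15 mm) and 45 N of grip. I'll carry it over the seat in gentle steps.

Request:
{"fn": "jog_arm", "kwargs": {
  "steps": {"sx":[0.006,0.016,0.028,0.04,0.053,0.065,0.078,0.09,0.102,0.115,0.125,0.132,0.134,0.134,0.134],"sy":[0.02,0.05,0.09,0.13,0.17,0.21,0.25,0.29,0.33,0.37,0.403,0.424,0.4316,0.4316,0.4316],"sz":[0,0,0,0,0,0,0,0,0,0,0,0,0,0,0],"twist":[0,-0.01,-0.03,-0.04,-0.05,-0.06,-0.07,-0.08,-0.09,-0.1,-0.108,-0.108,-0.108,-0.108,-0.108],"jaw":[0,0,0,0,0,0,0,0,0,0,0,0,0,0,0]}
}}

```text
time: 9.55
position: [0.5209, 0.2446, 0.3105]
tool_rot: [-0.235, -3.131, 0.004]
ft_force: [-0.2, 0.0, -3.8]
grip_width: 0.177
grip_force: 45.0
```

```bash
python3 d.py .5203 .2470 .242 -.148
python3 - <<'E'
from h import *
st=ctrl.get_state(); im,d=ctrl.get_image("wrist"); np.savez("pics/w4.npz",im=im,d=d,p=st["position"],r=st["tool_rot"])
t,d=ctrl.get_image("top"); np.savez("pics/t4.npz",im=t,d=d)
cv2.imwrite("pics/w4.png",np.hstack([cv2.resize(im[...,::-1],(448,336)),cv2.resize(t[130:270,130:280,::-1],(350,336),interpolation=2)]))
E
```

```text
tool delta [0.0009 0.0024 0.0684] turn -0.0018 tilt [-0.0017 -0.0026] pos [0.5209 0.2446 0.3105] yaw -0.1498 F [-0.2  0.  -3.8] grip 0.1769857398332818 44.99824876897037
```

View pics/w4.png

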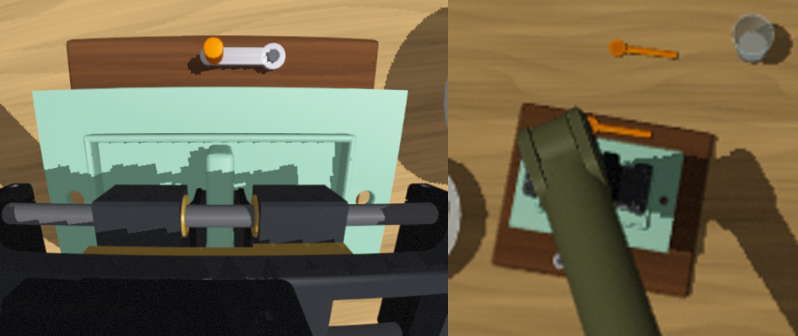

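The wrist view shows the held plate over the tray, with its holes near (77,198) and (364,198) and its near corners at (33,91) and (408,90). I'll enlarge both sides to measure where the plate sits in the grip.

```bash
python3 - <<'E'
from h import *
im=np.load("pics/w4.npz")["im"][...,::-1]; f=lambda a:cv2.resize(a,None,fx=4,fy=4,interpolation=2)
cv2.imwrite("pics/w4c.png",np.hstack([f(im[95:240,25:125]),f(im[95:240,380:480])]))
E
```

```text
(no output)
```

View pics/w4c.png

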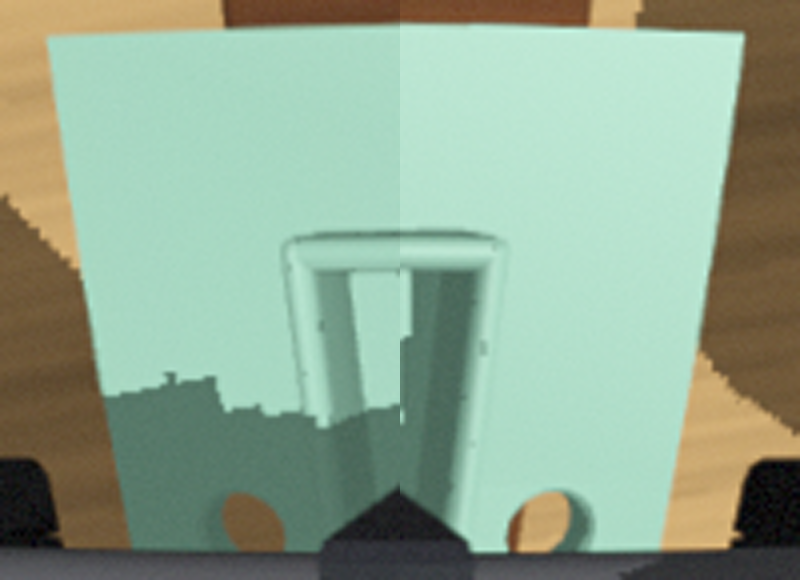

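Corners are at (48,37) on the left and (344,33) in the right half. The hole rims span x 208–286 on the left and 108–194 in the right half.

```bash
python3 - <<'E'
from h import *
z=np.load("pics/w4.npz"); c=cam("wrist",{"position":np.zeros(3),"tool_rot":np.zeros(3)}) 
px=np.vstack([crop2o([(48,37)],25,95,4),crop2o([(344,33)],380,95,4),crop2o([(208,525),(286,525)],25,95,4),crop2o([(108,525),(194,525)],380,95,4)])
for h in(.1857,.1845,.187):
    a=onz(c,px,h); m=a[:2].mean(0); d=a[1]-a[0]; print(h,a.round(4).tolist()[:2],"len",np.linalg.norm(d),"yaw_tool",np.arctan2(-d[0],d[1]),"ctr tool",m[0]-.08,m[1],"hole ys",a[2:,1].round(4))
# recompute tray & plate in tool-frame-consistent camera; lever/pivot from this picture for sanity
E
```

```text
0.1857 [[0.0789, -0.1297, 0.1857], [0.0795, 0.1308, 0.1857]] len 0.2605444896461297 yaw_tool -0.00229962930996443 ctr tool -0.0007657138009693337 0.0005261566923203259 hole ys [-0.1155 -0.1018  0.1033  0.1183]
0.1845 [[0.0788, -0.1288, 0.1845], [0.0794, 0.1299, 0.1845]] len 0.25866303930522755 yaw_tool -0.002299629309964494 ctr tool -0.0008677269377950075 0.000524928543924677 hole ys [-0.1146 -0.1011  0.1025  0.1175]
0.187 [[0.079, -0.1308, 0.187], [0.0796, 0.1318, 0.187]] len 0.2625827275154403 yaw_tool -0.002299629309964437 ctr tool -0.0006551995694081686 0.0005274871864156261 hole ys [-0.1164 -0.1026  0.1041  0.1193]
```

```bash
python3 d.py .5187 .2470 .2377 -.148
```

```text
tool delta [0.0029 0.0023 0.0736] turn -0.003 tilt [-0.0005 -0.0013] pos [0.5213 0.2444 0.3113] yaw -0.151 F [ 0.4 -0.2 -5.1] grip 0.18012940292538124 44.99839028343558
```

Request:
{"fn": "jog_arm", "kwargs": {
  "steps": {"sx":[0.0025,0.0025,0.0025,0.0025,0.0025,0.0025],"sy":[0.0021,0.0021,0.0021,0.0021,0.0021,0.0021],"sz":[0.01,0.035,0.06,0.072,0.072,0.072],"twist":[0,0,0,0,0,0],"jaw":[0,0,0,0,0,0]}
}}

```text
time: 10.25
position: [0.519, 0.249, 0.2403]
tool_rot: [0.233, 3.132, 0.001]
ft_force: [-1.1, -0.1, -3.6]
grip_width: 0.182
grip_force: 45.0
```

```bash
python3 d.py .5187 .2470 .2377 -.148
python3 - <<'E'
from h import *
im=np.load("pics/w2.npz")["im"][175:210,165:360,::-1]; cv2.imwrite("pics/w2c.png",cv2.resize(im,None,fx=4,fy=4,interpolation=2))
E
```

```text
tool delta [ 0.     -0.002   0.0026] turn -0.0003 tilt [0.0007 0.0003] pos [0.519  0.249  0.2403] yaw -0.1483 F [-1.1 -0.1 -3.6] grip 0.18196427931888534 44.998440155759454
```

View pics/w2c.png

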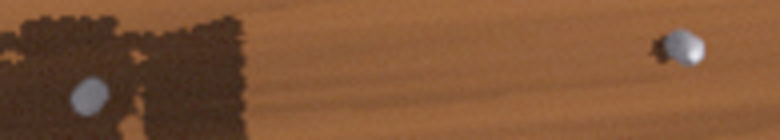

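The second view of the studs has the right one at (90,97) and the left one at (684,47). I'll use it as a cross-check.

```bash
python3 - <<'E'
from h import *
z=np.load("pics/w2.npz"); c=cam("wrist",{"position":z["p"],"tool_rot":z["r"]})
a=onz(c,crop2o([(684,47),(90,97)],165,175,4),.028); d=a[0]-a[1]; print(a.round(4),np.linalg.norm(d),a.mean(0),np.arctan2(-d[0],d[1]))
E
python3 d.py .5187 .2470 .2377 -.148
```

```text
[[0.536  0.3559 0.028 ]
 [0.5036 0.1381 0.028 ]] 0.22016722425601706 [0.51979261 0.24700387 0.028     ] -0.14808429018793878
tool delta [ 0.     -0.002   0.0026] turn -0.0003 tilt [0.0007 0.0003] pos [0.519  0.249  0.2403] yaw -0.1483 F [-1.1 -0.1 -3.6] grip 0.18196427931888534 44.998440155759454
```

Request:
{"fn": "jog_arm", "kwargs": {
  "steps": {"sx":[0,0,0],"sy":[-0.001,-0.001,-0.001],"sz":[0.0015,0.0015,0.0015],"twist":[0,0,0],"jaw":[0,0,0]}
}}

```text
time: 10.55
position: [0.5188, 0.2482, 0.2391]
tool_rot: [0.232, 3.132, 0.002]
ft_force: [-0.5, 1.2, -3.6]
grip_width: 0.182
grip_force: 45.0
```

```bash
python3 d.py .5187 .2469 .2377 -.148
```

```text
tool delta [-0.0001 -0.0013  0.0014] turn 0.0001 tilt [0.0012 0.0009] pos [0.5188 0.2482 0.2391] yaw -0.1479 F [-0.5  1.2 -3.6] grip 0.18174457040942396 44.99838008545339
```

Request:
{"fn": "jog_arm", "kwargs": {
  "steps": {"sx":[0],"sy":[0],"sz":[0],"twist":[0],"jaw":[0]}
}}

```text
time: 10.65
position: [0.5186, 0.2482, 0.2388]
tool_rot: [0.232, 3.132, 0.001]
ft_force: [-1.2, -0.0, -4.2]
grip_width: 0.178
grip_force: 45.0
```

```bash
python3 d.py .5187 .2469 .2377 -.148
```

```text
tool delta [-0.0003 -0.0013  0.0011] turn 0.0002 tilt [0.0007 0.0006] pos [0.5186 0.2482 0.2388] yaw -0.1478 F [-1.2 -0.  -4.2] grip 0.17846126501604503 44.998423643410206
```

Request:
{"fn": "jog_arm", "kwargs": {
  "steps": {"sx":[0,0,0,0,0,0,0],"sy":[-0.0013,-0.0013,-0.0013,-0.0013,-0.0013,-0.0013,-0.0013],"sz":[0,0.004,0.007,0.01,0.013,0.013,0.013],"twist":[0,0,0,0,0,0,0],"jaw":[0,0,0,0,0,0,0]}
}}

```text
time: 11.35
position: [0.5183, 0.2468, 0.2251]
tool_rot: [-0.232, -3.133, 0.0]
ft_force: [0.2, -0.4, -3.6]
grip_width: 0.179
grip_force: 45.0
```

```bash
python3 d.py .5187 .2469 .2137 -.148
```

```text
tool delta [-0.0004  0.0001  0.0114] turn 0.0002 tilt [-0.0002 -0.0001] pos [0.5183 0.2468 0.2251] yaw -0.1478 F [ 0.2 -0.4 -3.6] grip 0.17855750312832344 44.998271791264415
```

The plate is already 6 mm past the tips with no extra force, so it's on the taper. I'll lower it the rest of the way.

Request:
{"fn": "jog_arm", "kwargs": {
  "steps": {"sx":[0,0,0,0,0,0],"sy":[0,0,0,0,0,0],"sz":[0.003,0.005,0.007,0.0085,0.01,0.01],"twist":[0,0,0,0,0,0],"jaw":[0,0,0,0,0,0]}
}}

```text
time: 11.95
position: [0.5182, 0.2468, 0.215]
tool_rot: [-0.232, -3.133, 0.0]
ft_force: [0.2, 0.7, -4.7]
grip_width: 0.18
grip_force: 45.0
```

```bash
python3 d.py .5187 .2469 .2137 -.148
```

```text
tool delta [-0.0005  0.0002  0.0013] turn 0.0003 tilt [-0.0003 -0.0002] pos [0.5182 0.2468 0.215 ] yaw -0.1477 F [ 0.2  0.7 -4.7] grip 0.17966026800127 44.998404644429684
```

Request:
{"fn": "jog_arm", "kwargs": {
  "steps": {"sx":[0,0,0,0],"sy":[0,0,0,0],"sz":[0.001,0.002,0.002,0.002],"twist":[0,0,0,0],"jaw":[0,0,0,0]}
}}

```text
time: 12.35
position: [0.5184, 0.2469, 0.2137]
tool_rot: [0.232, 3.133, 0.001]
ft_force: [-1.4, -0.4, 1.4]
grip_width: 0.182
grip_force: 45.0
```

```bash
python3 d.py .5187 .2469 .2137 -.148
```

```text
tool delta [-0.0003  0.0001  0.    ] turn 0.0002 tilt [0.0003 0.0004] pos [0.5184 0.2469 0.2137] yaw -0.1478 F [-1.4 -0.4  1.4] grip 0.18151920087050896 44.99836561270058
```

The force swung from -4.5 to +1.4 N and z matches, so the plate is resting on the tray. I'll press a little more, hold, release and rise.

Request:
{"fn": "jog_arm", "kwargs": {
  "steps": {"sx":[0,0,0],"sy":[0,0,0],"sz":[0.001,0.001,0.001],"twist":[0,0,0],"jaw":[0,0,0]}
}}

```text
time: 12.65
position: [0.5185, 0.2468, 0.2137]
tool_rot: [-0.232, -3.133, -0.001]
ft_force: [-3.8, -2.2, 7.6]
grip_width: 0.179
grip_force: 45.0
```

```bash
python3 d.py .5187 .2469 .2137 -.148
```

```text
tool delta [-0.0002  0.0001 -0.    ] turn 0.0002 tilt [0.     0.0006] pos [0.5185 0.2468 0.2137] yaw -0.1478 F [-3.8 -2.2  7.6] grip 0.17943907026838699 44.998861039057374
```

Request:
{"fn": "jog_arm", "kwargs": {
  "steps": {"sx":[0,0,0,0,0,0,0],"sy":[0,0,0,0,0,0,0],"sz":[0,0,0,0,0,0,0],"twist":[0,0,0,0,0,0,0],"jaw":[0.3,0.5,0.6,0.6,0.6,0.6,0.6]}
}}

```text
time: 13.35
position: [0.5183, 0.2468, 0.2122]
tool_rot: [0.232, 3.133, 0.0]
ft_force: [-0.5, -0.2, -0.8]
grip_width: 0.593
grip_force: 0.0
```

Request:
{"fn": "jog_arm", "kwargs": {
  "steps": {"sx":[0,0,0,0,0,0,0,0],"sy":[0,0,0,0,0,0,0,0],"sz":[-0.02,-0.06,-0.11,-0.16,-0.2,-0.2,-0.2,-0.2],"twist":[0,0,0,0,0,0,0,0],"jaw":[0.6,0.6,0,0,0,0,0,0]}
}}

```text
time: 14.15
position: [0.5179, 0.2467, 0.4108]
tool_rot: [-0.232, -3.131, 0.002]
ft_force: [-0.8, 0.2, -0.7]
grip_width: 0.14
grip_force: 0.0
```

```bash
python3 - <<'E'
from h import *
st=ctrl.get_state(); im,d=ctrl.get_image("wrist"); np.savez("pics/w5.npz",im=im,d=d,p=st["position"],r=st["tool_rot"]); cv2.imwrite("pics/w5.png",cv2.resize(im[40:235,120:400,::-1],None,fx=2.85,fy=2.85,interpolation=2))
E
python3 d.py .423 .2521 .2295 -.148
```

```text
tool delta [ 0.0942 -0.0083  0.1811] turn 0.0003 tilt [-0.0027 -0.0017] pos [0.5178 0.2467 0.4104] yaw -0.1477 F [ 0.2 -0.2 -0.4] grip 0.09879621391264705 0.0
```

View pics/w5.png

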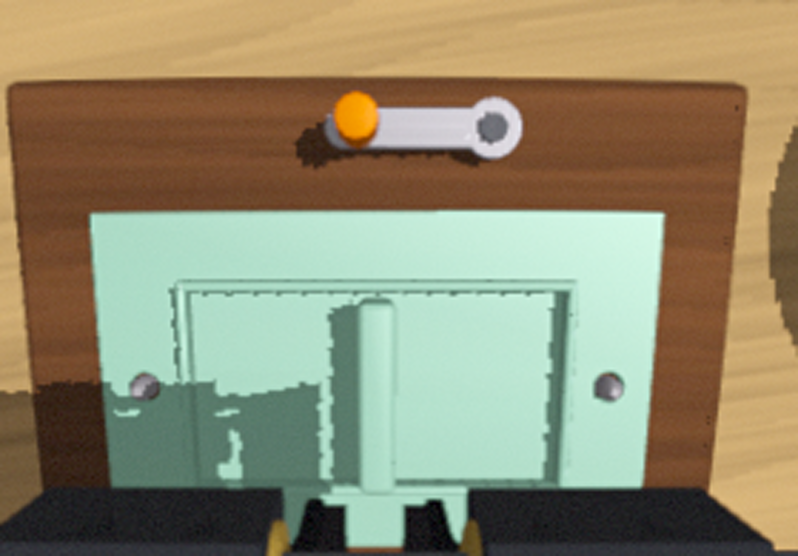

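The plate is flat with a stud showing in each hole, at (145,387) and (609,387). The knob is at (357,118) with the lever on its back stop. Next I'll go to the robot side of the knob and push it over the plate.

Request:
{"fn": "jog_arm", "kwargs": {
  "steps": {"sx":[0.05,0.1,0.142,0.142,0.142,0.142,0.142,0.142,0.142],"sy":[-0.003,-0.005,-0.007,-0.007,-0.007,-0.007,-0.007,-0.007,-0.007],"sz":[0,0,0,0.05,0.1,0.15,0.18,0.18,0.18],"twist":[0,0,0,0,0,0,0,0,0],"jaw":[0,0,0,0,0,0,0,0,0]}
}}

```text
time: 15.1
position: [0.3767, 0.2606, 0.2319]
tool_rot: [-0.232, -3.132, 0.003]
ft_force: [0.2, 0.4, 0.7]
grip_width: 0.007
grip_force: 0.0
```

```bash
python3 d.py .3765 .2606 .2295 -.148
```

```text
tool delta [ 0.0002 -0.0001  0.0024] turn 0.0 tilt [-0.0013 -0.0016] pos [0.3767 0.2606 0.2319] yaw -0.148 F [0.2 0.4 0.7] grip 0.006640668977238496 0.0
```

Request:
{"fn": "jog_arm", "kwargs": {
  "steps": {"sx":[-0.01,-0.018,-0.026,-0.034,-0.041,-0.047,-0.051,-0.0545,-0.0545,-0.0545],"sy":[0,0,0.001,0.004,0.008,0.012,0.016,0.0195,0.0195,0.0195],"sz":[0.002,0.002,0.002,0.002,0.002,0.002,0.002,0.002,0.002,0.002],"twist":[0,0,0,0,0,0,0,0,0,0],"jaw":[0,0,0,0,0,0,0,0,0,0]}
}}

```text
time: 16.1
position: [0.4324, 0.2722, 0.2295]
tool_rot: [-0.231, -3.129, 0.003]
ft_force: [-4.6, -1.0, 1.3]
grip_width: 0.008
grip_force: 2.8
```

```bash
python3 d.py .4324 .2722 .2295 -.148
```

```text
tool delta [0. 0. 0.] turn 0.0009 tilt [-0.004  -0.0018] pos [0.4324 0.2722 0.2295] yaw -0.1471 F [-4.6 -1.   1.3] grip 0.008068974040399007 2.774227252230048
```

Request:
{"fn": "jog_arm", "kwargs": {
  "steps": {"sx":[0.02,0.02,0.02,0.02,0,-0.05,-0.085,-0.085,-0.085],"sy":[0,0,0,0,0,0,0,0,0],"sz":[0,0,-0.05,-0.1,-0.15,-0.18,-0.18,-0.18,-0.18],"twist":[0,0,0,0,0,0,0,0,0],"jaw":[0,0,0,0,0,0,0,0,0]}
}}

```text
time: 17.0
position: [0.5189, 0.259, 0.4099]
tool_rot: [0.235, 3.132, -0.001]
ft_force: [-0.4, 0.0, -0.4]
grip_width: 0.003
grip_force: 0.0
```

```bash
python3 - <<'E'
from h import *
st=ctrl.get_state(); im,d=ctrl.get_image("wrist"); np.savez("pics/w6.npz",im=im,d=d,p=st["position"],r=st["tool_rot"]); cv2.imwrite("pics/w6.png",cv2.resize(im[40:235,120:400,::-1],None,fx=2.85,fy=2.85,interpolation=2))
E
```

```text
(no output)
```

View pics/w6.png

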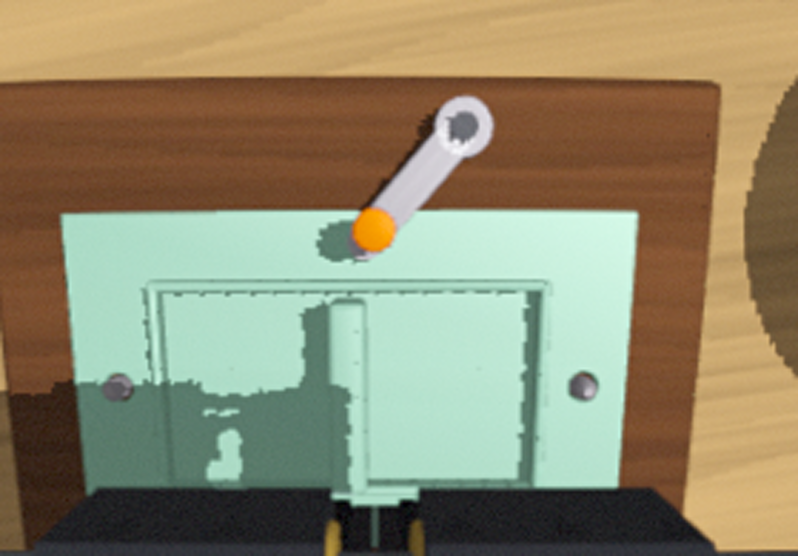

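The lever now lies over the plate's edge, with its knob at (374,231) and pivot at (464,125). The studs are still in the holes and the gripper is clear. I'll check the angle and hand in if it's good.

```bash
python3 - <<'E'
from h import *
z=np.load("pics/w6.npz"); c=cam("wrist",{"position":z["p"],"tool_rot":z["r"]})
k=onz(c,crop2o([(374,231)],120,40,2.85),.071)[0,:2]-[.4133,.3138]; X=np.array([.989,-.1475]);Y=np.array([.1475,.989])
t=np.arctan2(k@X,-k@Y); print("theta",t,np.linalg.norm(k))
if t>.76: print(ctrl.close_job())
E
```

```text
theta 0.8513034526013733 0.058368508602034574
the job is handed in; nothing more can be done
None
```

The job is handed in: the plate sits flat over both studs, the lever measures 0.85 rad at its far stop over the plate's edge, the gripper is clear, and it took about 17 s of the 72 s allowed; the judged result was not shown.

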